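# Open both leaves of the sloping tool case

### The job

Open up the sloping-front tool case so that the plane lying across inside can be lifted out: turn the T-handle until its latch clicks over and swing the right leaf, which laps over the other, all the way back to its stop; then pull the left leaf free by its round knob and swing that all the way back too. Leave both standing wide open, and do not knock the things lying in, on and around the case out of place.

Things in the scene. Friction and masses are not known exactly. Their poses are not given: they have to be found in the camera images.
- tool_case: wooden tool case, 270 mm wide, 218 mm deep, fixed to the bench. Origin: centre of its underside; x from its front to its back, y to its left, z up. Above its 75 mm high front wall a face slopes up to the back at 28 degrees to the level (outward normal leans 28 degrees from vertical to the front): a 28 mm fixed rail, then two leaves side by side, meeting at y = 0. Level ledge at the back, 177 mm high
- latch (a joint): angle of the T-handle latch on the right leaf, rad: 0 latched (bar up and down the slope), 1.4 released (bar nearly across). Turns anticlockwise, looking at the face; turns freely at either end. Between 0.27 and 0.75 a sprung ball resists with up to about 0.2 N m, and from there pushes it on to about 1.2; the tongue is clear of the front rail from about 0.9
- right_leaf (a joint): opening angle of the right leaf, rad: 0 closed, 1.92 against its stop (110 degrees, leaning outward past upright). Hinged along its right edge; the free edge at the middle of the case swings up and over to the right. 0.24 to 0.4 kg; the stiff hinge (0.24 N m) holds it at any angle
- left_leaf (a joint): opening angle of the left leaf, rad: 0 closed, 1.92 against its stop (110 degrees). Hinged along its left edge, the free edge swings up and over to the left; stiff hinge (0.24 N m) as on the right. When closed, a ball catch near its lower free corner also holds it, and lets go at a pull of about 11 N on its knob
- latch_grip (a point): middle of the steel T-handle's bar, on the spindle axis. Bar 52 mm long, 14 mm wide, 20 mm high along the spindle, reaching from 16 to 36 mm out from the leaf's outer face. The spindle is 95 mm from the right hinge line, 30 mm from the leaf's lower edge. z = spindle axis, outward; x = along the bar (up the slope when latched); turns with handle and leaf
- left_pull (a point): on the axis of the left leaf's round wooden knob, 23 mm out from the leaf's outer face, just below its widest part. Knob 29 mm across at the head, 16 mm at the waist, 33 mm high; 100 mm from the left hinge line, half-way up the leaf. z = leaf's outward normal, x = up the slope; moves with the leaf
- right_hinge (a point): middle of the right leaf's hinge line, at the leaf's inner face. The leaf is 160 mm long up the slope, 134 mm wide, 14 mm thick. x = along the hinge line, up the slope; y = from the hinge to the free edge; z = leaf's outward normal; turns with the leaf
- left_hinge (a point): middle of the left leaf's hinge line, at the leaf's inner face. The leaf is 160 mm long up the slope, 134 mm wide, 14 mm thick. x = along the hinge line, up the slope; -y = from the hinge to the free edge; z = leaf's outward normal; turns with the leaf
- bench_plane: steel hand plane with red handles, 236 mm long, standing on the floor of the case across its whole width, under both leaves, up to 115 mm above the bench; bystander
- carpenter_pencil_1: blue carpenter's pencil, 159 mm long, 13 mm wide, lying along the ledge at the back of the case; bystander
- hole_plug_1: wooden disc, 46 mm across, 20 mm thick, lying on the left end of the ledge; bystander
- hole_saw: black hole saw with a steel shank, 52 mm across, 74 mm high, standing in front of the case to the right; bystander
- chisel_20: chisel, 277 mm long, lying to the left of the case; bystander
- carpenter_pencil_0: red carpenter's pencil, 159 mm long, lying in front of the case; bystander
- lap_strip (a point): middle of the outer face of the wooden strip on the right leaf's free edge, 160 mm long up the slope, 24 mm wide. It laps 12 mm over the left leaf's edge, so the left leaf cannot open before the right one; its top stands 7 mm proud of the leaves. z = leaf's outward normal, x = up the slope; moves with the right leaf

How it is judged (in metres and radians):
On the way, in this order (a step that is already met when the one before it is completed fails the run):
1. the T-handle is turned past its click, the right leaf still closed (value of joint latch above 1 rad and value of joint right_leaf below 0.2 rad), for 0.1 s.
2. the right leaf is swung back to its stop (value of joint right_leaf above 1.7 rad), for 0.2 s.
3. the left leaf is swung back to its stop (value of joint left_leaf above 1.7 rad), for 0.2 s.
At the end, for the whole second after the job is handed in: both leaves stand open within 0.22 rad (13 degrees) of their stops (angle over 1.70 rad); on the way none of the listed bystanders in, on or round the case was shifted by more than 40 mm (value of joint each of right_leaf, left_leaf above 1.7 rad); the robot touches nothing.
It fails at once if a thing lying in, on or round the case is shifted by more than 40 mm (distance of any of bench_plane, carpenter_pencil_1, hole_plug_1, hole_saw, chisel_20, carpenter_pencil_0 from where it was at the start of the episode above 0.04 m).
It also fails if it takes over 72 s, if anything falls off the work surface, if the arm or the gripper's body presses on something with over 40 N, if the wrist force passes 120 N, or if a joint passes its speed limit or range.

### The arm

A 6-joint arm with a two-finger parallel gripper is mounted at the origin on a cart in front of the work surface, level with it; the furniture and walls round the work are solid. World frame = base frame: x ahead of the robot, y to its left, z up, the work surface at z = 0. Lengths are in mm, angles in rad, forces in N, time in s.
With the tool pointing down it reaches from about 300 to 775 mm from the base axis. Payload 14.6 kg.
Tool frame: the origin (TCP) lies at the centre of the arm's flange, where the gripper is bolted on; the fingertips stand 199 mm ahead of it and the grasp point (between the pads) lies 180 mm ahead of it; z points along the fingers, y is the line along which they close (so a half turn about z gives the same grasp; the last joint's range is limited). The gripper opens to 94 mm and grips with 3 to 60 N. Pads are 16 mm wide; open, the fingers measure 119 mm over their backs; the gripper's body (75 mm by 177 mm) begins 78 mm behind the grasp point.
Start: joints at [1.155, 0.3, 1.521, -0, 1.321, -0.067], TCP at [187.971, 516.873, 404.646] pointing down, gripper open.
Joint ranges: [-3.03, 3.03], [-0.79, 2.21], [0.23, 2.52], [-1.04, 4.18], [0, 3.07], [-2.55, 2.55]. Speed limits (rad/s): [2.22, 2.22, 2.57, 3.14, 3.14, 3.14].

### API

Orientations are given as [roll, pitch, yaw] about the fixed x, y, z axes, in that order (R = Rz(yaw) Ry(pitch) Rx(roll)).
In Python, from cell import manip, optics, workorder gives the robot as it stands.
- The arm moves only by the tool step_arm, never from a script. Its argument "increments" is a list that holds one entry, the list of rows, each a list of 7 numbers: the turn, a rotation vector about the tool's x, y, z as a fraction of full scale, then the shift along the tool's x, y, z as a fraction of full scale, then the closure, from -1 (fully open) to 1 (shut). In form: [[[wx, wy, wz, tx, ty, tz, fingers], ...]]. A call has 1 to 5 rows; each row shifts and turns the commanded pose from where the row before left it, along the tool's axes as they then stand; what a row does not reach is not made up. Full scale, the value 1, is 40 mm for a shift and 45 degrees for a turn. A row lasts 1/10 s, in which the tool goes at most 50 mm and 8.59 degrees, less where a joint would pass 70% of its speed; a pose out of reach is approached as far as the arm can. A call with a number of a shift or a turn outside -1 to 1 is refused whole. A call with a gripper value outside its range is refused whole. The fingers move at their own pace and stop on an object; "newtons" is the grip in N (left out, the last holds). Time passes only in rows, so rows that do not move let the fingers close. It gives the time, the measured TCP pose, the force, the opening and the grip force at its end, in the units of the state.
- manip.read_state(): the state, without advancing time (a new reading comes with each control period).
- optics.camera(name): name is "scene" or "top"; returns a dict with "frame" (384x512x3 uint8, red, green, blue), "range_z" (384x512 float32, mm along the optical axis (not along the pixel's ray), 0 where there is no reading), "mtx" (3x3 intrinsics, pixels), "distortion" ([k1, k2, p1, p2, k3] as OpenCV has them; the pictures are not rectified), "cam_to_world" (4x4, takes a point from camera to world coordinates). Camera axes: x right, y down, z forward; pixel columns grow to the right and rows downward; lengths in mm; the calibration is good to about 2 mm. A picture is of the moment at which its call begins.
- workorder.sign_off(): hands the job in; it is judged then, once.
The state is a dict: "clock": time; "joints": joint angles; "qd": joint speeds; "effort": joint torques, N m; "eef_pos": TCP position; "eef_rot": TCP orientation; "wrist_force": force on the tool from outside, world axes, zero at the start; "moment": the same for the moment, N m; "finger_gap": finger opening in mm; "finger_force": force on a finger pad.
Only numpy, scipy, OpenCV 4.12 (cv2) and the standard library are available. Lean on these libraries where they do the work, as an engineer would, in place of code of your own. Each camera call takes 0.05 s, during which the arm holds its last target. There are 200 camera calls.

## Working session

There is one attempt and no reset: what is moved stays moved. The work goes in short steps, Python scripts to look and compute and a tool call to move; the robot and the scene stay as the last step left them, time stands still between calls to the robot, and variables do not carry over. Pictures are saved under pics/ and viewed, at most 10 in all, crops included, and the job is handed in when it is done.

Besides the shell and the picture viewer there is one more tool, called after "Emit:" as name([rows], argument=value, ...), one row to a line, values as JSON. step_arm: Moves the arm, as the interface text tells. Its arguments: {"type":"object","properties":{"increments":{"type":"array","items":{"type":"array","items":{"type":"array","items":{"type":"number"}}}},"newtons":{"type":"number"}},"required":["increments"]}

```bash
mkdir -p pics
cat > h.py <<'E'
import numpy as np, cv2
from cell import manip, optics, workorder
from scipy.spatial.transform import Rotation as R
def shot(name,fn=None):
    c=optics.camera(name)
    if fn: cv2.imwrite('pics/'+fn,c['frame'][:,:,::-1])
    return c
def cloud(c):
    h,w=c['range_z'].shape
    u,v=np.meshgrid(np.arange(w),np.arange(h))
    p=cv2.undistortPoints(np.stack([u,v],-1).reshape(-1,1,2).astype(np.float64),c['mtx'],np.array(c['distortion'])).reshape(h,w,2)
    z=c['range_z']; P=np.dstack([p[...,0]*z,p[...,1]*z,z]).astype(float)
    T=np.array(c['cam_to_world']); W=P@T[:3,:3].T+T[:3,3]
    W[z==0]=np.nan
    return W
E
python3 - <<'E'
from h import *
for n in ('scene','top'):
    c=shot(n,n+'0.png'); np.save(n+'0.npy',cloud(c)); print(np.array(c['cam_to_world']).round(2).tolist())
print(manip.read_state())
E
```

```text
[[-0.59, -0.31, 0.75, -305.59], [-0.81, 0.21, -0.55, 990.99], [0.01, -0.93, -0.37, 520.45], [0.0, 0.0, 0.0, 1.0]]
[[-0.01, -1.0, 0.05, 411.88], [-1.0, 0.01, -0.01, 429.53], [0.01, -0.05, -1.0, 1091.33], [0.0, 0.0, 0.0, 1.0]]
{'clock': 0.1, 'joints': array([ 1.15539606e+00,  3.00403069e-01,  1.52153006e+00,  8.02591184e-06,
        1.32069444e+00, -6.66345127e-02]), 'qd': array([ 0.00077478, -0.00179303, -0.00199944,  0.00209419, -0.00063047,
       -0.00085275]), 'effort': array([ 1.52056520e-03, -5.32648587e+01, -3.53283370e+01,  7.10228272e-02,
        2.34583416e-02, -8.60671867e-05]), 'eef_pos': array([187.96254475, 516.84946688, 404.14512123]), 'eef_rot': array([-3.14056055e+00, -7.66668211e-05,  2.79282487e+00]), 'wrist_force': array([ 0.18919952, -0.18744816,  0.00911019]), 'moment': array([-0.02790123, -0.0459292 , -0.00337   ]), 'finger_force': 0.0, 'finger_gap': 94.1817138826643}
```

View pics/top0.png

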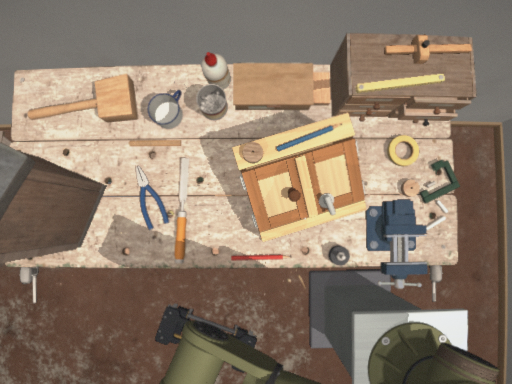

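View pics/scene0.png

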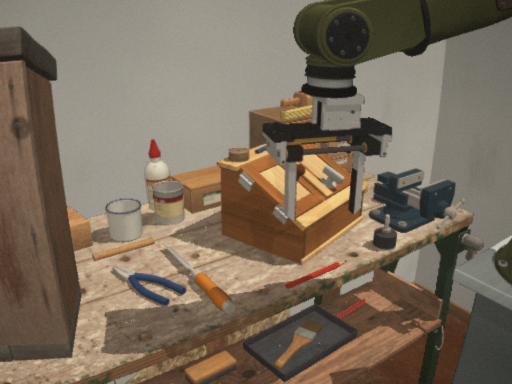

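The top view shows the case, yawed by about 15°: ledge corners near (234,147) and (350,114), front edge from (262,239) to (367,210), knob at (292,194), T-handle at (327,203). The hole saw is at (340,256) and the red pencil at (258,257).

Run:
```python
from h import *
W=np.load('top0.npy')
for uv in [(234,148),(350,114),(262,239),(367,210),(292,194),(327,203),(325,196),(330,210),(340,256),(252,152),(355,95),(395,205),(235,258),(283,256)]:
    print(uv,W[uv[1],uv[0]].round(0))
# slope plane
m=np.zeros(W.shape[:2],np.uint8); cv2.fillPoly(m,[np.array([[248,175],[340,148],[362,205],[265,234]])],1)
P=W[(m>0)&np.isfinite(W[...,2])]
best=None
rng=np.random.default_rng(0)
for i in range(500):
    a,b,c=P[rng.choice(len(P),3,False)]; n=np.cross(b-a,c-a); n/=np.linalg.norm(n)+1e-9; n*=np.sign(n[2])
    k=abs((P-a)@n)<2.5
    if best is None or k.sum()>best.sum(): best=k
Q=P[best]; c=Q.mean(0); n=np.linalg.svd(Q-c)[2][2]; n*=np.sign(n[2])
print('plane',c,n,np.degrees(np.arccos(n[2])),np.degrees(np.arctan2(-n[1],-n[0])),best.mean())
# ledge
L=(abs(W[...,2]-177)<8); m2=np.zeros_like(m); cv2.fillPoly(m2,[np.array([[225,135],[350,105],[362,145],[240,175]])],1)
Lp=W[L&(m2>0)]; print(np.median(Lp[:,2]))
r=cv2.minAreaRect(Lp[:,:2].astype(np.float32)); print(r,cv2.boxPoints(r))
h=P[((P-c)@n)>12]; d=(h-c)@n
print(d.max()); np.set_printoptions(suppress=True)
# knob/handle clusters
yaw=np.arctan2(-n[1],-n[0])
ey=np.array([-np.sin(yaw),np.cos(yaw),0]); up=np.cross(ey,n)
lo=np.c_[(h-c)@up,(h-c)@ey,d]
k,lab,cen=cv2.kmeans(lo[:,:2].astype(np.float32),2,None,(3,50,.1),5,0)
for j in (0,1):
    q=lo[lab[:,0]==j]; print(cen[j],len(q),q.min(0),q.max(0),h[lab[:,0]==j].mean(0))
```

```text
(234, 148) [564. 469. 179.]
(350, 114) [677. 171.  38.]
(262, 239) [355. 406.  89.]
(367, 210) [425. 124.  13.]
(292, 194) [460. 339. 171.]
(327, 203) [440. 257. 153.]
(325, 196) [456. 262. 154.]
(330, 210) [424. 248. 139.]
(340, 256) [310. 210.  67.]
(252, 152) [555. 429. 177.]
(355, 95) [680. 198. 201.]
(395, 205) [436.  77.  95.]
(235, 258) [302. 475.  11.]
(283, 256) [305. 349.   6.]
plane [463.51277806 308.123851   129.53238324] [-0.43502222 -0.13154824  0.89075851] 27.03128334362571 16.825017690010778 0.5489686535650479
176.6118363758809
((572.3606567382812, 332.04095458984375), (80.49358367919922, 279.3064880371094), 15.16462516784668) [[496.98297 456.30295]
 [570.04767 186.7224 ]
 [647.73834 207.77896]
 [574.67365 477.3595 ]]
40.779855141147415
[-29.373055 -46.7032  ] 138 [-55.49411329 -57.38350028  12.11340021] [-7.11893998  0.58743689 40.77985514] [437.20034109 251.3753024  146.45982798]
[24.42882  23.140354] 136 [  1.69277283 -20.15926258  12.01209269] [89.89961198 40.14108703 38.50269515] [464.37106355 332.55860596 167.81158915]
```

```bash
cat >> h.py <<'E'
S28,C28=np.sin(np.radians(28)),np.cos(np.radians(28))
def case(p):
    x,y,a=p; return np.array([[np.cos(a),-np.sin(a),0,x],[np.sin(a),np.cos(a),0,y],[0,0,1,0],[0,0,0,1.]])
E
python3 - <<'E'
from h import *
from scipy.optimize import minimize
W=np.load('top0.npy'); m=np.zeros(W.shape[:2],np.uint8); cv2.fillPoly(m,[np.array([[222,130],[352,108],[366,150],[372,225],[262,250]])],1)
P=W[(m>0)&np.isfinite(W[...,2])]
def H(x,y):
    ins=(abs(x)<109)&(abs(y)<135)
    return np.where(ins,np.minimum(75+(x+109)*np.tan(np.radians(28)),177),0)
def cost(p):
    T=np.linalg.inv(case(p)); q=P@T[:3,:3].T+T[:3,3]
    return np.minimum(abs(H(q[:,0],q[:,1])-q[:,2]),25).mean()
best=min((minimize(cost,[485+dx,305+dy,np.radians(a)],method='Nelder-Mead',options=dict(initial_simplex=[[485+dx,305+dy,np.radians(a)],[495+dx,305+dy,np.radians(a)],[485+dx,317+dy,np.radians(a)],[485+dx,305+dy,np.radians(a+3)]])) for dx in(-10,10) for dy in (-10,10) for a in (14,17)),key=lambda r:r.fun)
p=best.x; print(p,np.degrees(p[2]),best.fun); np.save('case.npy',p)
T=np.linalg.inv(case(p))
for n in('top','scene'):
    W=np.load(n+'0.npy'); q=(W[np.isfinite(W[...,2])]@T[:3,:3].T+T[:3,3])
    # local slope coords: s from front edge along slope, y, d outward
    s=(q[:,0]+109)*C28+(q[:,2]-75)*S28; d=-(q[:,0]+109)*S28+(q[:,2]-75)*C28
    L=np.c_[s,q[:,1],d]
    print(n)
    for nm,(s0,s1,y0,y1,d0,d1) in dict(leafL=(40,170,20,120,-10,4),leafR=(40,170,-120,-20,-10,4),strip=(40,180,-8,8,2,15),knob=(60,160,0,80,25,45),bar=(20,110,-80,-10,25,50),plug=(200,260,60,140,0,200)).items():
        k=(s>s0)&(s<s1)&(L[:,1]>y0)&(L[:,1]<y1)&(d>d0)&(d<d1); w=L[k]
        if len(w): print(nm,len(w),w.mean(0).round(1),np.percentile(w,3,0).round(1),np.percentile(w,97,0).round(1))
    k=(abs(q[:,1])<140)&(q[:,0]>80)&(q[:,0]<125)&(abs(q[:,2]-176)<6); print('ledge',q[k].mean(0),np.percentile(q[k],1,0),np.percentile(q[k],99,0))
E
```

```text
[4.74003730e+02 3.02683693e+02 2.92113790e-01] 16.736887295951053 6.934888640030365
top
leafL 1792 [1.073e+02 7.220e+01 1.000e-01] [45.1 23.9 -3.8] [166.8 116.5   3.7]
leafR 1692 [111.9 -73.3   0. ] [  45.4 -116.7   -3.8] [166.6 -23.2   3.7]
strip 341 [116.2   0.    9.5] [47.1 -7.5  4.3] [176.9   7.5  12.2]
knob 119 [134.1  35.6  33.7] [120.3  23.2  27.5] [144.6  47.4  37.3]
bar 131 [ 85.3 -39.2  36.5] [ 60.7 -47.9  27.1] [106.9 -31.6  40.9]
plug 399 [229.8  97.5   5. ] [200.9  66.9   0.3] [257.3 128.5  13. ]
ledge [102.29223622  -7.90482177 176.98874864] [  84.61610898 -136.49243238  171.02314316] [124.59009162 136.73948791 181.6971689 ]
scene
leafL 1175 [98.9 70.3 -0.4] [42.6 23.3 -4.1] [166.5 117.1   3. ]
leafR 852 [107.9 -68.5  -0.6] [  44.4 -117.5   -4.8] [165.1 -22.9   3.4]
strip 142 [89.1 -0.2  7.7] [53.8 -7.6  4. ] [127.4   7.2  10. ]
knob 80 [127.3  40.   32.6] [117.6  28.5  25.8] [139.6  48.9  36.4]
bar 159 [ 81.3 -34.   32.5] [ 57.8 -42.5  25.6] [105.2 -27.3  38.3]
plug 251 [226.6 103.    4.1] [2.01e+02 6.67e+01 1.00e-01] [255.2 133.9  11.7]
ledge [ 97.41259396  85.08224822 176.06888684] [ 83.84379042  14.3169532  170.59425683] [124.26365737 139.8097585  181.62462847]
```

Run:
```python
from h import *
p=np.load('case.npy'); T=np.linalg.inv(case(p)); 
for n in('top','scene'):
    W=np.load(n+'0.npy'); q=(W[np.isfinite(W[...,2])]@T[:3,:3].T+T[:3,3])
    for y0,y1 in((70,90),(-120,-90),(-6,6)):
        print(n,y0,[(x,*np.percentile(q[k][:,2],[10,50,90]).round(0).astype(int)) for x in range(-125,135,6) for k in [(q[:,1]>y0)&(q[:,1]<y1)&(abs(q[:,0]-x)<3)&(q[:,2]>-5)&(q[:,2]<230)] if k.sum()>3])
c=shot('top'); 
M=cv2.resize(cv2.imread('pics/top0.png')[100:260,220:390],(0,0),fx=4.5,fy=3.7*4.5/3.7,interpolation=cv2.INTER_CUBIC)[:600]; 
cv2.imwrite('pics/crop.png',cv2.resize(cv2.imread('pics/top0.png')[100:250,220:390],(680,600),interpolation=cv2.INTER_CUBIC))
```

```text
top 70 [(-125, np.int64(-3), np.int64(0), np.int64(2)), (-119, np.int64(-3), np.int64(-1), np.int64(2)), (-113, np.int64(-2), np.int64(1), np.int64(3)), (-107, np.int64(-2), np.int64(0), np.int64(3)), (-101, np.int64(-3), np.int64(0), np.int64(2)), (-89, np.int64(87), np.int64(89), np.int64(92)), (-83, np.int64(90), np.int64(91), np.int64(93)), (-77, np.int64(92), np.int64(95), np.int64(98)), (-71, np.int64(96), np.int64(98), np.int64(100)), (-65, np.int64(97), np.int64(100), np.int64(101)), (-59, np.int64(103), np.int64(105), np.int64(107)), (-53, np.int64(106), np.int64(108), np.int64(110)), (-47, np.int64(108), np.int64(111), np.int64(114)), (-41, np.int64(112), np.int64(114), np.int64(116)), (-35, np.int64(111), np.int64(113), np.int64(115)), (-29, np.int64(115), np.int64(116), np.int64(118)), (-23, np.int64(117), np.int64(119), np.int64(122)), (-17, np.int64(120), np.int64(122), np.int64(124)), (-11, np.int64(124), np.int64(126), np.int64(127)), (-5, np.int64(126), np.int64(129), np.int64(132)), (1, np.int64(129), np.int64(131), np.int64(134)), (7, np.int64(133), np.int64(135), 
[... 9281 characters left out ...]
 np.int64(96), np.int64(99)), (-65, np.int64(97), np.int64(104), np.int64(108)), (-59, np.int64(95), np.int64(108), np.int64(112)), (-53, np.int64(112), np.int64(114), np.int64(116)), (-47, np.int64(115), np.int64(118), np.int64(119)), (-41, np.int64(119), np.int64(120), np.int64(121)), (-35, np.int64(120), np.int64(123), np.int64(126)), (-29, np.int64(125), np.int64(127), np.int64(129)), (-23, np.int64(128), np.int64(129), np.int64(131)), (-17, np.int64(131), np.int64(132), np.int64(134)), (-11, np.int64(135), np.int64(137), np.int64(138)), (-5, np.int64(138), np.int64(140), np.int64(141)), (1, np.int64(140), np.int64(142), np.int64(144)), (133, np.int64(176), np.int64(177), np.int64(177))]
```

View pics/crop.png

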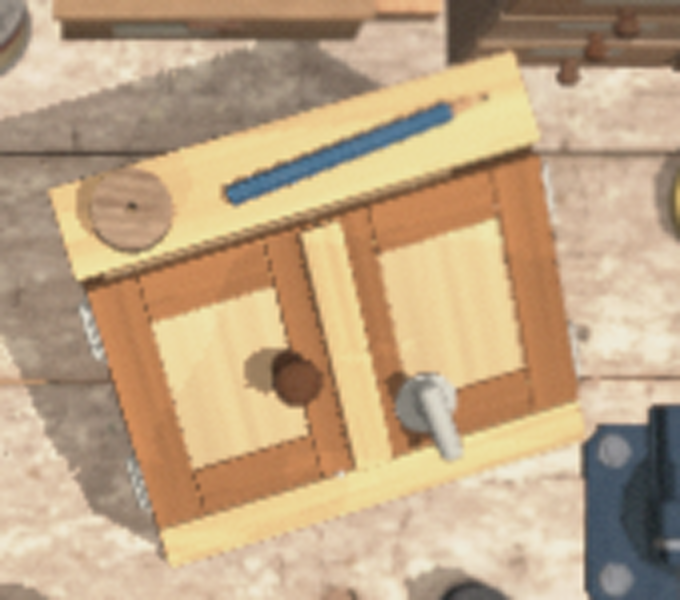

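```bash
cat >> h.py <<'E'
p0=np.load('case.npy'); Tc=case(p0)
Rs=Tc[:3,:3]@np.array([[C28,0,-S28],[0,1,0],[S28,0,C28]])   # cols: up slope, case y, outward normal
O=Tc[:3,:3]@np.array([-109,0,75.])+Tc[:3,3]
D0=3.3; HY=134; SB,YB=84,-38.7; SK,YK=133.5,35.3
def pt(s,y,d): return O+Rs@np.array([s,y,d+D0])   # d out from leaf's outer face
def pose():
    s=manip.read_state(); return R.from_euler('xyz',s['eef_rot']),np.array(s['eef_pos'])
def tool(spin=0,leaf=0,tilt=0):
    """z=-normal, x up slope, spin about outward normal, then leaf rotation about up-slope axis"""
    return R.from_matrix(Rs)*R.from_euler('x',leaf)*R.from_euler('z',spin)*R.from_matrix(np.diag([1,-1,-1.]))
def inslope(p): return (p-O)@Rs-np.array([0,0,D0])
def rows(start,targets,f):
    r,p=start; out=[]
    for rt,q,n in targets:
        for k in range(n,0,-1):
            w=(r.inv()*rt).as_rotvec()/k; t=r.inv().apply(q-p)/k
            a=np.r_[np.degrees(w)/45,t/40].round(2); out.append([*a.tolist(),f])
            p=p+r.apply(a[3:]*40); r=r*R.from_rotvec(np.radians(a[:3]*45))
    out=np.array(out)
    print('max turn',abs(np.linalg.norm(out[:,:3],axis=1)).max()*45,'max shift',np.linalg.norm(out[:,3:6],axis=1).max()*40)
    for i in range(0,len(out),5): print('[['+','.join('['+','.join('%g'%v for v in o)+']' for o in out[i:i+5])+']]')
    return r,p
E
python3 - <<'E'
from h import *
s=pose(); rt=tool(); n=rt.as_matrix()@[0,0,-1]
q=pt(SB,YB,28)+260*n; print(pt(SB,YB,28),q,n,(s[0].inv()*rt).magnitude())
mid=R.from_euler('z',0)
# turn cw: go through intermediate orientation
m=s[0]*R.from_euler('z',70,degrees=True)
m1=s[0]*R.from_euler('z',8,degrees=True)
rows(s,[(m,s[1]+(q-s[1])*.5+[0,0,10],9),(rt,q,11)],-1)
E
```

```text
[437.71967421 251.36052686 142.07187093] [320.8279704  216.20929014 371.63824507] [-0.44958348 -0.13519706  0.88294759] 2.520579448167732
max turn 8.1 max shift 18.417383093154143
[[[-0,-0,0.17,-0.32,-0.33,0.02,-1],[-0,0,0.17,-0.36,-0.28,0.02,-1],[-0,0,0.17,-0.39,-0.23,0.02,-1],[-0,0,0.17,-0.42,-0.18,0.02,-1],[0,-0,0.18,-0.44,-0.12,0.02,-1]]]
[[[-0,-0,0.17,-0.45,-0.06,0.01,-1],[0,0,0.18,-0.46,-0,0.02,-1],[0,-0,0.17,-0.45,0.06,0.01,-1],[0,-0,0.18,-0.44,0.12,0.02,-1],[-0.04,0.05,0.14,-0.34,0.15,0.06,-1]]]
[[[-0.04,0.05,0.15,-0.33,0.19,0.05,-1],[-0.04,0.05,0.14,-0.3,0.22,0.05,-1],[-0.04,0.05,0.15,-0.28,0.25,0.04,-1],[-0.03,0.05,0.14,-0.25,0.28,0.04,-1],[-0.04,0.05,0.15,-0.22,0.31,0.04,-1]]]
[[[-0.03,0.05,0.14,-0.18,0.33,0.04,-1],[-0.04,0.04,0.14,-0.14,0.35,0.04,-1],[-0.04,0.05,0.15,-0.11,0.36,0.05,-1],[-0.03,0.04,0.15,-0.07,0.37,0.06,-1],[-0.04,0.05,0.14,-0.02,0.37,0.06,-1]]]
```

Emit:
step_arm([
  [[0, 0, 0.17, -0.32, -0.33, 0.02, -1], [0, 0, 0.17, -0.36, -0.28, 0.02, -1], [0, 0, 0.17, -0.39, -0.23, 0.02, -1], [0, 0, 0.17, -0.42, -0.18, 0.02, -1], [0, 0, 0.18, -0.44, -0.12, 0.02, -1]],
])

```text
clock: 0.65
eef_pos: [225.5, 432.9, 400.4]
eef_rot: [-3.141, 0.0, 2.112]
wrist_force: [-0.2, 1.0, 0.2]
finger_gap: 94.0
finger_force: 0.0
```

Emit:
step_arm([
  [[0, 0, 0.17, -0.45, -0.06, 0.01, -1], [0, 0, 0.18, -0.46, 0, 0.02, -1], [0, 0, 0.17, -0.45, 0.06, 0.01, -1], [0, 0, 0.18, -0.44, 0.12, 0.02, -1], [-0.04, 0.05, 0.14, -0.34, 0.15, 0.06, -1]],
])

```text
clock: 1.15
eef_pos: [260.6, 352.3, 395.8]
eef_rot: [3.112, -0.041, 1.452]
wrist_force: [1.1, 0.8, 0.4]
finger_gap: 94.0
finger_force: 0.0
```

Emit:
step_arm([
  [[-0.04, 0.05, 0.15, -0.33, 0.19, 0.05, -1], [-0.04, 0.05, 0.14, -0.3, 0.22, 0.05, -1], [-0.04, 0.05, 0.15, -0.28, 0.25, 0.04, -1], [-0.03, 0.05, 0.14, -0.25, 0.28, 0.04, -1], [-0.04, 0.05, 0.15, -0.22, 0.31, 0.04, -1]],
])

```text
clock: 1.65
eef_pos: [290.4, 283.8, 383.6]
eef_rot: [3.052, -0.28, 0.888]
wrist_force: [0.7, 0.6, -0.5]
finger_gap: 93.9
finger_force: 0.0
```

Emit:
step_arm([
  [[-0.03, 0.05, 0.14, -0.18, 0.33, 0.04, -1], [-0.04, 0.04, 0.14, -0.14, 0.35, 0.04, -1], [-0.04, 0.05, 0.15, -0.11, 0.36, 0.05, -1], [-0.03, 0.04, 0.15, -0.07, 0.37, 0.06, -1], [-0.04, 0.05, 0.14, -0.02, 0.37, 0.06, -1]],
])

```text
clock: 2.15
eef_pos: [320.9, 215.5, 371.8]
eef_rot: [3.14, -0.492, 0.287]
wrist_force: [0.7, -0.4, 0.5]
finger_gap: 93.7
finger_force: 0.0
```

Run:
```python
from h import *
s=pose(); rt=tool(); n=rt.as_matrix()@[0,0,-1]
print(manip.read_state()['joints'].round(2), s[1], np.degrees((s[0].inv()*rt).as_rotvec()))
print(inslope(s[1]+s[0].apply([0,0,180])))
q=pt(SB,YB,28)+180*n
rows(s,[(rt,q+50*n,2),(rt,q,4)],-1)
shot('top','t1.png');
```

```text
[ 0.52 -0.11  2.07 -0.17  0.71  1.9 ] [320.90629525 215.45499095 371.8233987 ] [ 0.22567123 -0.19506548 -0.28170518]
[ 84.57242493 -40.15536833 108.2326858 ]
max turn 0.6363961030678927 max shift 15.20526224699857
[[[0,-0,-0,-0,-0.01,0.38,-1],[0.01,-0,-0.01,-0,-0.01,0.38,-1],[-0,-0,0,-0,0,0.31,-1],[-0,-0,0,-0,0,0.31,-1],[-0,-0,0,-0,0,0.31,-1]]]
[[[-0,-0,0,-0.01,0,0.32,-1]]]
```

View pics/t1.png

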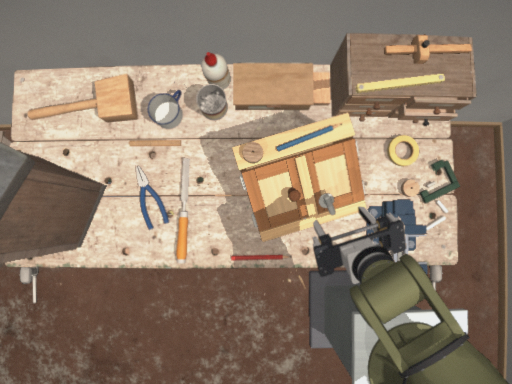

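The image shows the gripper poised below and to the right of the case, fingers straddling the handle's line near (330,240). Descending.

Emit:
step_arm([
  [[0, 0, 0, 0, -0.01, 0.38, -1], [0, 0, -0.01, 0, -0.01, 0.38, -1], [0, 0, 0, 0, 0, 0.3, -1], [0, 0, 0, 0, 0, 0.3, -1], [0, 0, 0, 0, 0, 0.3, -1]],
])

```text
clock: 2.7
eef_pos: [350.9, 225.9, 312.8]
eef_rot: [3.134, -0.491, 0.301]
wrist_force: [-0.8, 0.6, 0.3]
finger_gap: 93.9
finger_force: 0.0
```

Emit:
step_arm([
  [[0, 0, 0, 0, 0, 0.22, -1], [0, 0, 0, 0, 0, 0, 1], [0, 0, 0, 0, 0, 0, 1], [0, 0, 0, 0, 0, 0, 1], [0, 0, 0, 0, 0, 0, 1]],
], newtons=25)

```text
clock: 3.2
eef_pos: [354.5, 226.9, 306.2]
eef_rot: [3.135, -0.492, 0.301]
wrist_force: [-0.0, -0.4, -0.1]
finger_gap: 65.3
finger_force: 0.0
```

Emit:
step_arm([
  [[0, 0, 0, 0, 0, 0, 1], [0, 0, 0, 0, 0, 0, 1], [0, 0, 0, 0, 0, 0, 1], [0, 0, 0, 0, 0, 0, 1]],
])

```text
clock: 3.6
eef_pos: [354.6, 226.8, 305.7]
eef_rot: [3.134, -0.491, 0.301]
wrist_force: [-0.2, 0.6, -0.9]
finger_gap: 33.7
finger_force: 0.0
```

Run:
```python
from h import *
s=pose(); print(inslope(s[1]+s[0].apply([0,0,180])), manip.read_state()['moment'],manip.read_state()['finger_gap'])
c=shot('scene'); f=c['frame'][100:250,200:400,::-1]; cv2.imwrite('pics/s1.png',cv2.resize(f,(800,600),interpolation=cv2.INTER_CUBIC))
```

```text
[ 84.71957251 -38.78642611  33.21402088] [-0.09502739  0.32782401 -0.0090222 ] 33.737610281245374
```

View pics/s1.png

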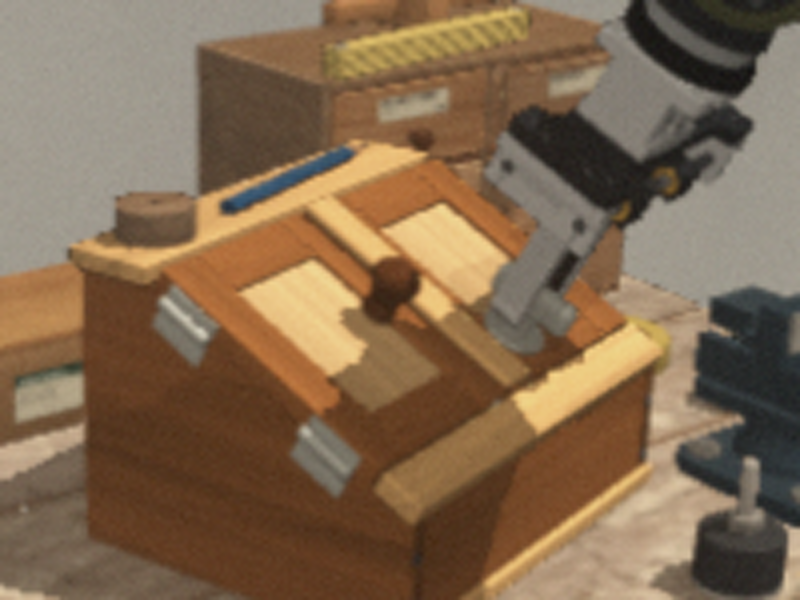

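The image shows the finger beside the T-handle (around (535,290)), aligned. Close and turn.

Emit:
step_arm([
  [[0, 0, 0, 0, 0, 0, 1], [0, 0, 0, 0, 0, 0, 1], [0, 0, 0, 0, 0, 0, 1], [0, 0, 0, 0, 0, 0, 1], [0, 0, 0, 0, 0, 0, 1]],
], newtons=58)

```text
clock: 4.15
eef_pos: [354.7, 226.2, 305.6]
eef_rot: [3.133, -0.49, 0.301]
wrist_force: [0.4, -12.0, 3.3]
finger_gap: 13.6
finger_force: 57.1
```

Emit:
step_arm([
  [[0, 0, -0.15, 0, 0, 0, 1], [0, 0, -0.15, 0, 0, 0, 1], [0, 0, -0.15, 0, 0, 0, 1], [0, 0, -0.15, 0, 0, 0, 1], [0, 0, -0.15, 0, 0, 0, 1]],
])

```text
clock: 4.65
eef_pos: [354.3, 226.5, 305.4]
eef_rot: [2.846, -0.396, 0.952]
wrist_force: [-8.0, -1.1, 2.5]
finger_gap: 13.5
finger_force: 57.9
```

Emit:
step_arm([
  [[0, 0, -0.15, 0, 0, 0, 1], [0, 0, -0.15, 0, 0, 0, 1], [0, 0, -0.15, 0, 0, 0, 1], [0, 0, -0.15, 0, 0, 0, 1], [0, 0, -0.15, 0, 0, 0, 1]],
])

```text
clock: 5.15
eef_pos: [353.8, 226.8, 305.2]
eef_rot: [2.683, -0.172, 1.522]
wrist_force: [-13.8, -0.1, 4.3]
finger_gap: 13.4
finger_force: 57.8
```

Emit:
step_arm([
  [[0, 0, -0.13, 0, 0, 0, 1], [0, 0, -0.08, 0, 0, 0, 1], [0, 0, 0, 0, 0, 0, 1], [0, 0, 0, 0, 0, 0, 1]],
])

```text
clock: 5.55
eef_pos: [353.7, 226.9, 305.1]
eef_rot: [2.664, -0.1, 1.667]
wrist_force: [-15.3, -0.2, 3.9]
finger_gap: 13.4
finger_force: 57.8
```

Run:
```python
from h import *
s=pose(); m=manip.read_state(); print(inslope(s[1]+s[0].apply([0,0,180])), m['moment'],m['finger_gap'],m['joints'])
print((s[0].inv()*tool()).as_rotvec())
```

```text
[ 83.00749697 -38.50853952  33.03450499] [0.14359937 2.46906092 0.39024819] 13.406288742937853 [ 0.50011142  0.0751403   2.06585611 -0.19802429  0.53135458  0.57553191]
[0.00166094 0.00319735 1.35097516]
```

```bash
cat >> h.py <<'E'
def swing(s,side,degs,n,f,fix=np.zeros(3)):
    """rotate pose s about hinge line; side -1 right leaf, +1 left"""
    c=pt(0,side*HY,-14); ax=Rs[:,0]*(-side); t=[]
    for k in range(1,n+1):
        q=R.from_rotvec(ax*np.radians(degs*k/n)); t.append((q*s[0],c+q.apply(s[1]+fix-c),1))
    return rows(s,t,f)
E
python3 - <<'E'
from h import *
swing(pose(),-1,50,10,1,-1.5*Rs[:,0])
E
```

```text
max turn 5.130789412946121 max shift 21.843076706361675
[[[0.02,0.11,-0,-0.5,0.07,-0.19,1],[0.03,0.11,0,-0.49,0.11,-0.18,1],[0.02,0.11,-0,-0.49,0.11,-0.19,1],[0.03,0.1,0,-0.5,0.11,-0.19,1],[0.02,0.11,-0,-0.49,0.11,-0.18,1]]]
[[[0.03,0.11,-0,-0.49,0.11,-0.19,1],[0.02,0.11,-0,-0.49,0.11,-0.18,1],[0.02,0.11,-0,-0.5,0.11,-0.19,1],[0.03,0.11,-0,-0.49,0.11,-0.19,1],[0.02,0.1,-0,-0.49,0.11,-0.19,1]]]
```

Emit:
step_arm([
  [[0.02, 0.11, 0, -0.5, 0.07, -0.19, 1], [0.03, 0.11, 0, -0.49, 0.11, -0.18, 1], [0.02, 0.11, 0, -0.49, 0.11, -0.19, 1], [0.03, 0.1, 0, -0.5, 0.11, -0.19, 1], [0.02, 0.11, 0, -0.49, 0.11, -0.18, 1]],
])

```text
clock: 6.05
eef_pos: [372.4, 132.4, 322.5]
eef_rot: [2.703, -0.449, 1.844]
wrist_force: [-6.4, 1.4, -7.0]
finger_gap: 13.6
finger_force: 57.8
```

Run:
```python
from h import *
s=pose(); m=manip.read_state(); g=inslope(s[1]+s[0].apply([0,0,180])); print(g, m['wrist_force'],m['moment'],m['finger_gap'],m['joints'])
print(np.degrees(np.arctan2(g[2]+14,g[1]+HY)-np.arctan2(47,95.3)),np.hypot(g[2]+14,g[1]+HY),np.hypot(47,95.3))
c=shot('scene'); f=c['frame'][80:260,180:420,::-1]; cv2.imwrite('pics/s2.png',cv2.resize(f,(800,600),interpolation=cv2.INTER_CUBIC))
```

```text
[ 82.95537502 -64.48766343  66.65164152] [-6.40653236  1.39922905 -6.95305397] [-0.79475196  1.84676195  0.71648782] 13.62363460815055 [ 0.16970182 -0.00250478  2.11175595  0.71117136  0.72882511 -0.47173561]
22.99091696794351 106.47371607766755 106.25954074811352
```

View pics/s2.png

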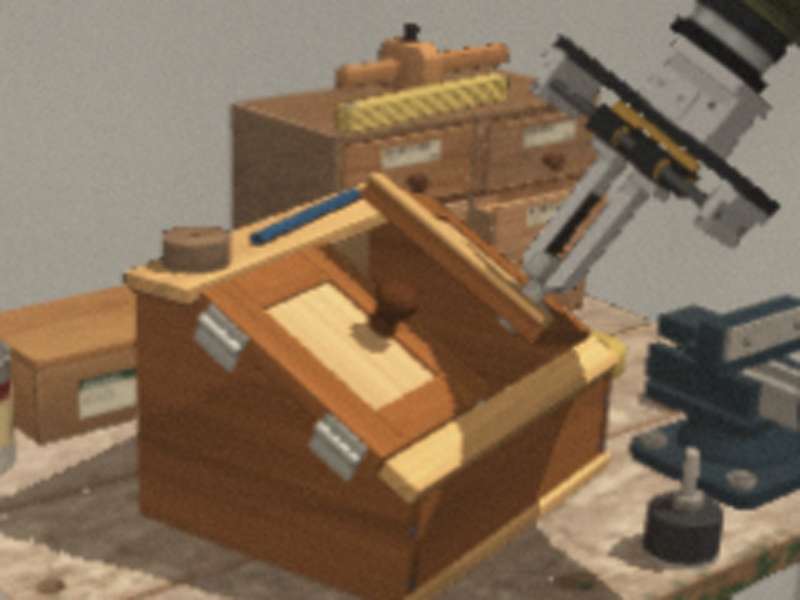

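The leaf is lifting with the hand, about 25° open (free edge from (375,180) to (540,335)). Continue.

Emit:
step_arm([
  [[0.03, 0.11, 0, -0.49, 0.11, -0.19, 1], [0.02, 0.11, 0, -0.49, 0.11, -0.18, 1], [0.02, 0.11, 0, -0.5, 0.11, -0.19, 1], [0.03, 0.11, 0, -0.49, 0.11, -0.19, 1], [0.02, 0.1, 0, -0.49, 0.11, -0.19, 1]],
])

```text
clock: 6.6
eef_pos: [412.7, 35.3, 302.4]
eef_rot: [2.663, -0.83, 2.072]
wrist_force: [-7.1, 9.3, 10.7]
finger_gap: 13.6
finger_force: 58.0
```

Run:
```python
from h import *
s=pose(); m=manip.read_state(); g=inslope(s[1]+s[0].apply([0,0,180])); print(g, m['wrist_force'],m['moment'],m['finger_gap'],m['joints'])
print(np.degrees(np.arctan2(g[2]+14,g[1]+HY)-np.arctan2(47,95.3)))
swing(s,-1,25,5,1)
```

```text
[  82.59768668 -105.85524857   88.22463878] [-7.1289722   9.27095497 10.69656671] [2.25232304 0.65757199 1.1866875 ] 13.561966208476392 [-0.14291367  0.15665767  2.03901476  1.01196636  1.23393086 -0.93689624]
48.35499979333402
max turn 5.130789412946121 max shift 21.843076706361675
[[[0.02,0.11,-0,-0.49,0.11,-0.18,1],[0.03,0.11,-0,-0.5,0.11,-0.19,1],[0.02,0.1,-0,-0.49,0.12,-0.18,1],[0.03,0.11,-0,-0.5,0.11,-0.18,1],[0.02,0.11,-0,-0.49,0.11,-0.19,1]]]
```

Emit:
step_arm([
  [[0, 0, 0, 0, 0, 0, 0], [0, 0, 0, 0, 0, 0, 0], [0, 0, 0, 0, 0, 0, 0], [0, 0, 0, 0, 0, 0, 0], [0, 0, 0, 0, 0, -0.2, 0]],
])

```text
clock: 7.1
eef_pos: [411.2, 29.8, 306.8]
eef_rot: [2.664, -0.826, 2.071]
wrist_force: [-0.7, -0.9, -0.2]
finger_gap: 46.6
finger_force: 0.0
```

Emit:
step_arm([
  [[0, 0, 0, 0, 0, -0.6, 0], [0, 0, 0, 0, 0, -0.8, 0], [0, 0, 0, 0, 0, -0.6, 0], [0, 0, 0, 0, 0, 0, 0.5]],
])

```text
clock: 7.5
eef_pos: [404.1, -35.7, 356.8]
eef_rot: [2.659, -0.823, 2.071]
wrist_force: [1.6, -0.7, 0.9]
finger_gap: 41.9
finger_force: 0.0
```

Run:
```python
from h import *
s=pose(); m=manip.read_state(); g=inslope(s[1]+s[0].apply([0,0,180])); print(g,s[1], m['wrist_force'],m['finger_gap'],m['joints'])
# measure right leaf: points in slope frame right part, scene & top
for n in('top','scene'):
    W=cloud(shot(n)); q=(W[np.isfinite(W[...,2])]-O)@Rs-[0,0,D0]
    k=(q[:,0]>35)&(q[:,0]<70)&(q[:,1]<-10)&(q[:,1]>-150)&(q[:,2]>15)&(q[:,2]<150); w=q[k]
    print(n,len(w)); a=np.degrees(np.arctan2(w[:,2]+14,w[:,1]+HY)); r=np.hypot(w[:,2]+14,w[:,1]+HY)
    print(np.percentile(a[(r>40)&(r<150)],[5,25,50,75,95]).round(), np.percentile(r,[50,95]).round())
```

```text
[  83.29493291 -172.2589992   148.74004186] [404.12316131 -35.70461181 356.75775943] [ 1.6087429  -0.72087425  0.8881703 ] 41.907074648288926 [-0.31816758  0.06909758  1.98615458  0.91174459  1.42900924 -0.90835372]
top 119
[50. 55. 56. 57. 65.] [131. 146.]
scene 247
[47. 47. 49. 53. 55.] [118. 148.]
```

Run:
```python
from h import *
s=pose(); T=tool(1.35); n=Rs[:,2]
tip=lambda a,y,d: pt(a,y,d)+199*n
print(tip(115,5,50),tip(115,-146,50))
h=tool(1.35,np.radians(24))
P=pt(100,-75,185)-h.apply([0,0,199])
e=rows(s,[(h,P,4),(T,tip(115,8,150),5),(T,tip(115,8,50),3),(T,tip(115,-30,50),2)],1)
```

```text
[351.98897603 271.21305493 351.7569074 ] [395.47351978 126.60982379 351.7569074 ]
max turn 6.003748828856851 max shift 44.38378082137664
[[[-0.03,-0.13,-0,1.07,-0.13,0.26,1],[-0.03,-0.12,-0,1.08,-0.14,0.14,1],[-0.03,-0.13,-0,1.1,-0.14,0.04,1],[-0.03,-0.12,-0,1.09,-0.14,-0.07,1],[-0.02,-0.1,-0,0.71,-0.09,0.41,1]]]
[[[-0.02,-0.11,-0,0.74,-0.09,0.36,1],[-0.02,-0.1,-0,0.77,-0.09,0.29,1],[-0.03,-0.11,-0,0.79,-0.1,0.23,1],[-0.02,-0.1,-0,0.81,-0.11,0.15,1],[-0,-0,-0,-0,0,0.83,1]]]
[[[-0,-0,-0,-0,0.01,0.84,1],[-0,-0,-0,-0.01,0,0.83,1],[-0,-0,-0,-0.46,0.11,-0,1],[-0,-0,-0,-0.46,0.1,-0,1]]]
```

Emit:
step_arm([
  [[-0.02, -0.1, 0, 0.85, -0.1, 0.21, 1], [-0.02, -0.1, 0, 0.86, -0.11, 0.14, 1], [-0.03, -0.1, 0, 0.87, -0.11, 0.07, 1], [-0.02, -0.1, 0, 0.88, -0.12, 0, 1], [-0.03, -0.1, 0, 0.88, -0.12, -0.06, 1]],
])

```text
clock: 8.1
eef_pos: [331.3, 99.3, 447.8]
eef_rot: [2.699, -0.471, 1.854]
wrist_force: [1.1, -0.3, -0.2]
finger_gap: 0.5
finger_force: 0.0
```

Emit:
step_arm([
  [[-0.02, -0.1, 0, 0.71, -0.09, 0.41, 1], [-0.02, -0.11, 0, 0.74, -0.09, 0.36, 1], [-0.02, -0.1, 0, 0.77, -0.09, 0.29, 1], [-0.03, -0.11, 0, 0.79, -0.1, 0.23, 1], [-0.02, -0.1, 0, 0.81, -0.11, 0.15, 1]],
])

```text
clock: 8.6
eef_pos: [304.4, 263.1, 438.5]
eef_rot: [2.664, -0.103, 1.669]
wrist_force: [0.4, -0.4, 0.5]
finger_gap: 0.4
finger_force: 0.0
```

Run:
```python
from h import *
s=pose(); T=tool(1.35); n=Rs[:,2]; m=manip.read_state()
tip=lambda a,y,d: pt(a,y,d)+199*n
print(inslope(s[1]+s[0].apply([0,0,199])),m['joints'],m['finger_gap'],m['wrist_force'])
e=rows(s,[(T,tip(115,8,50),3),(T,tip(115,-20,50),2),(T,tip(115,-144,50),10)],1)
```

```text
[113.17929488  11.09945219 149.11199591] [ 0.65082718 -0.13423319  1.93052652 -0.2112861   0.89546017  0.67265843] 0.4266736943276931 [ 0.44603854 -0.42402449  0.46895872]
max turn 0.0 max shift 33.219271515191295
[[[-0,-0,0,-0.02,0.02,0.83,1],[-0,-0,0,-0.02,0.02,0.82,1],[-0,-0,0,-0.02,0.02,0.83,1],[-0,-0,0,-0.34,0.07,-0,1],[-0,-0,0,-0.35,0.08,-0,1]]]
[[[-0,-0,0,-0.3,0.07,-0,1],[-0,-0,0,-0.3,0.07,-0,1],[-0,-0,0,-0.3,0.07,-0,1],[-0,-0,0,-0.3,0.07,-0,1],[-0,-0,0,-0.3,0.07,-0,1]]]
[[[-0,-0,0,-0.3,0.06,-0,1],[-0,-0,0,-0.31,0.07,-0,1],[-0,-0,0,-0.3,0.06,-0,1],[-0,-0,0,-0.31,0.07,-0,1],[-0,-0,0,-0.3,0.06,-0.01,1]]]
```

Emit:
step_arm([
  [[0, 0, 0, -0.02, 0.02, 0.83, 1], [0, 0, 0, -0.02, 0.02, 0.82, 1], [0, 0, 0, -0.02, 0.02, 0.83, 1], [0, 0, 0, -0.34, 0.07, 0, 1], [0, 0, 0, -0.35, 0.08, 0, 1]],
])

```text
clock: 9.1
eef_pos: [359.8, 245.8, 350.1]
eef_rot: [2.67, -0.104, 1.67]
wrist_force: [-0.1, 0.2, 0.9]
finger_gap: 0.8
finger_force: 0.0
```

Emit:
step_arm([
  [[0, 0, 0, -0.3, 0.07, 0, 1], [0, 0, 0, -0.3, 0.07, 0, 1], [0, 0, 0, -0.3, 0.07, 0, 1], [0, 0, 0, -0.3, 0.07, 0, 1], [0, 0, 0, -0.3, 0.07, 0, 1]],
])

```text
clock: 9.6
eef_pos: [378.0, 186.9, 351.7]
eef_rot: [2.667, -0.106, 1.67]
wrist_force: [-1.6, 3.0, 3.0]
finger_gap: 0.8
finger_force: 1.7
```

Emit:
step_arm([
  [[0, 0, 0, -0.3, 0.06, 0, 1], [0, 0, 0, -0.31, 0.07, 0, 1], [0, 0, 0, -0.3, 0.06, 0, 1], [0, 0, 0, -0.31, 0.07, 0, 1], [0, 0, 0, -0.3, 0.06, 0, 1]],
])

```text
clock: 10.1
eef_pos: [395.3, 127.2, 350.8]
eef_rot: [2.668, -0.106, 1.669]
wrist_force: [-0.4, 2.3, -0.8]
finger_gap: 0.1
finger_force: 1.3
```

```bash
cat >> h.py <<'E'
def leaf(side,r0=40):
    for n in('top','scene'):
        W=cloud(shot(n)); q=(W[np.isfinite(W[...,2])]-O)@Rs-[0,0,D0]; q[:,1]*=side
        for s0,s1 in((56,90),(150,210)):
            w=q[(q[:,0]>s0)&(q[:,0]<s1)&(q[:,1]<195)&(q[:,1]>100)&(q[:,2]>20)&(q[:,2]<150)]
            a=np.degrees(np.arctan2(w[:,2]+14,HY-w[:,1])); r=np.hypot(w[:,2]+14,HY-w[:,1]); k=(r>r0)&(r<150)
            if k.sum()>5: print(n,s0,k.sum(),np.percentile(a[k],[5,25,50,75,95]).round())
E
python3 - <<'E'
from h import *
s=pose(); m=manip.read_state()
print(inslope(s[1]+s[0].apply([0,0,199])),m['joints'],m['wrist_force'])
leaf(-1)
c=shot('scene'); f=c['frame'][60:264,180:452,::-1]; cv2.imwrite('pics/s3.png',cv2.resize(f,(800,600),interpolation=cv2.INTER_CUBIC))
E
```

```text
[ 113.70706013 -144.56548324   49.16634925] [ 0.21618553 -0.01182168  2.03230356  0.06632632  0.63914315  0.09964972] [-0.39662566  2.34346299 -0.75374169]
top 56 43 [ 98. 101. 107. 108. 110.]
top 150 761 [107. 108. 109. 110. 114.]
scene 56 562 [103. 108. 109. 111. 115.]
scene 150 956 [107. 109. 110. 111. 115.]
```

View pics/s3.png

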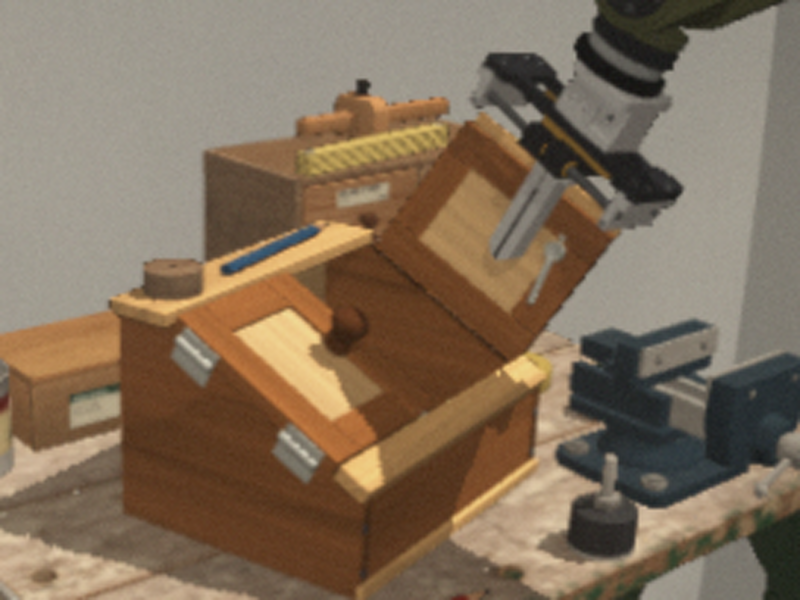

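Right leaf is back against its stop (about 109°), nothing disturbed. A slight extra nudge, then on to the knob.

```bash
cat >> h.py <<'E'
SP=np.pi/2
def tipT(a,y,d,tilt=0,L=199):
    T=tool(SP,tilt); return T,pt(a,y,d)-T.apply([0,0,L])
E
python3 - <<'E'
from h import *
s=pose(); T=tool(1.35)
e=rows(s,[(T,s[1]-4*Rs[:,1],1),(T,s[1]-4*Rs[:,1],1),(T,s[1]+15*Rs[:,1],2),(T,s[1]+30*Rs[:,1],1)],1)
e=rows(e,[(*tipT(128,-30,85),4),(*tipT(SK,YK,70),3),(*tipT(SK,YK,70),3),],-0.4)
E
```

```text
max turn 0.45 max shift 14.75127113166862
[[[-0.01,-0,-0,-0.1,0.02,-0,1],[0,-0,-0,0,0,-0,1],[0,-0,-0,0.23,-0.05,0,1],[0,-0,-0,0.24,-0.05,0,1],[0,-0,-0,0.36,-0.08,0,1]]]
max turn 3.1500000000000004 max shift 23.599999999999998
[[[0,-0,-0.07,0.54,-0.04,-0.22,-0.4],[0,-0,-0.07,0.54,-0.01,-0.22,-0.4],[0,-0,-0.07,0.54,0.02,-0.22,-0.4],[0,-0,-0.07,0.54,0.06,-0.23,-0.4],[0,-0,-0,0.54,0.04,0.13,-0.4]]]
[[[0,-0,-0,0.55,0.05,0.13,-0.4],[0,-0,-0,0.54,0.04,0.12,-0.4],[0,-0,-0,0,0,0,-0.4],[0,-0,-0,0,0,0,-0.4],[0,-0,-0,0,0,0,-0.4]]]
```

Emit:
step_arm([
  [[0, 0, 0, -0.1, 0.02, 0, 1], [0, 0, 0, 0, 0, 0, 1], [0, 0, 0, 0.23, -0.05, 0, 1], [0, 0, 0, 0.24, -0.05, 0, 1], [0, 0, 0, 0.36, -0.08, 0, 1]],
])

```text
clock: 10.75
eef_pos: [387.1, 155.8, 351.8]
eef_rot: [2.667, -0.105, 1.667]
wrist_force: [-0.5, -1.0, -0.8]
finger_gap: 0.4
finger_force: 0.0
```

Emit:
step_arm([
  [[0, 0, -0.07, 0.54, -0.04, -0.22, -0.4], [0, 0, -0.07, 0.54, -0.01, -0.22, -0.4], [0, 0, -0.07, 0.54, 0.02, -0.22, -0.4], [0, 0, -0.07, 0.54, 0.06, -0.23, -0.4], [0, 0, 0, 0.54, 0.04, 0.13, -0.4]],
])

```text
clock: 11.25
eef_pos: [354.6, 258.8, 387.4]
eef_rot: [2.653, -0.003, 1.865]
wrist_force: [0.6, -0.1, -0.5]
finger_gap: 36.9
finger_force: 0.0
```

Emit:
step_arm([
  [[0, 0, 0, 0.55, 0.05, 0.13, -0.4], [0, 0, 0, 0.54, 0.04, 0.12, -0.4], [0, 0, 0, 0, 0, 0, -0.4]],
])

```text
clock: 11.55
eef_pos: [349.6, 303.4, 378.3]
eef_rot: [2.657, -0.003, 1.865]
wrist_force: [0.2, -0.4, -0.1]
finger_gap: 60.9
finger_force: 0.0
```

Run:
```python
from h import *
s=pose(); m=manip.read_state()
print(inslope(s[1]+s[0].apply([0,0,199])),m['joints'],m['wrist_force'],m['finger_gap'])
W=cloud(shot('top')); q=(W[np.isfinite(W[...,2])]-O)@Rs-[0,0,D0]
w=q[(abs(q[:,0]-133)<22)&(abs(q[:,1]-35)<22)&(q[:,2]>22)&(q[:,2]<38)]; print(len(w),w.mean(0) if len(w) else '')
e=rows(s,[(*tipT(SK,YK,5),5)],-0.4)
leaf(-1)
```

```text
[132.82513738  37.26123204  70.13262961] [ 0.66115685  0.07104243  1.87701335 -0.24390981  0.75062367  0.50890926] [ 0.16247555 -0.35669903 -0.08227134] 60.85740213895662
3 [143.75042508  42.67942584  27.31785081]
max turn 0.0 max shift 13.206059215375344
[[[-0,-0,0,-0.01,0,0.33,-0.4],[-0,-0,0,-0.01,0,0.32,-0.4],[-0,-0,0,-0.01,0,0.33,-0.4],[-0,-0,0,-0,0,0.32,-0.4],[-0,-0,0,-0.01,0,0.33,-0.4]]]
top 56 435 [105. 110. 111. 112. 115.]
top 150 892 [110. 111. 112. 113. 116.]
scene 56 558 [104. 109. 110. 112. 115.]
scene 150 336 [107. 109. 111. 112. 115.]
```

Right leaf is at the stop. Descend and grip the knob.

Emit:
step_arm([
  [[0, 0, 0, -0.01, 0, 0.33, -0.4], [0, 0, 0, -0.01, 0, 0.32, -0.4], [0, 0, 0, -0.01, 0, 0.33, -0.4], [0, 0, 0, 0, 0, 0.32, -0.4], [0, 0, 0, -0.01, 0, 0.3, -0.4]],
])

```text
clock: 12.2
eef_pos: [379.8, 308.9, 320.8]
eef_rot: [2.657, -0.003, 1.862]
wrist_force: [-0.5, -1.1, 0.1]
finger_gap: 65.8
finger_force: 0.0
```

Emit:
step_arm([
  [[0, 0, 0, 0, 0, 0, 1], [0, 0, 0, 0, 0, 0, 1], [0, 0, 0, 0, 0, 0, 1], [0, 0, 0, 0, 0, 0, 1], [0, 0, 0, 0, 0, 0, 1]],
], newtons=50)

```text
clock: 12.7
eef_pos: [379.1, 308.9, 322.6]
eef_rot: [2.656, -0.003, 1.863]
wrist_force: [-8.1, -1.4, -1.9]
finger_gap: 29.2
finger_force: 4.6
```

Emit:
step_arm([
  [[0, 0, 0, 0, 0, 0, 1], [0, 0, 0, 0, 0, 0, 1], [0, 0, 0, 0, 0, 0, 1]],
])

```text
clock: 13.0
eef_pos: [378.7, 308.8, 322.2]
eef_rot: [2.658, -0.003, 1.863]
wrist_force: [-8.5, -3.0, 3.2]
finger_gap: 26.2
finger_force: 50.0
```

```bash
cat >> h.py <<'E'
def pull(s,f,phis,ratio=.5):
    """arc of the grasp point about left hinge; tool tilts ratio*phi"""
    g=inslope(s[1]+s[0].apply([0,0,180]))-[0,HY,-14]; t=[]
    for a in phis:
        v=R.from_rotvec([-np.radians(a),0,0]).apply(g)+[0,HY,-14]
        t.append((R.from_rotvec(-Rs[:,0]*np.radians(a*ratio))*s[0],None,1)); r=t[-1][0]; t[-1]=(r,pt(*v)-r.apply([0,0,180]),1)
    return rows(s,t,f)
E
python3 - <<'E'
from h import *
s=pose(); m=manip.read_state()
print(inslope(s[1]+s[0].apply([0,0,199])),m['joints'],m['wrist_force'],m['finger_gap'])
pull(s,1,[3,6,9,13,17,21,25,29,33,37,40,43,46,49,52])
E
```

```text
[132.341607    33.79432615   6.85702214] [ 0.6315166   0.1997074   1.87396543 -0.26454058  0.62358942  0.52082684] [-8.4652155  -2.96074499  3.21161879] 26.151027517446476
max turn 2.25 max shift 12.705904139414875
[[[-0,-0.03,0,0.17,-0,-0.13,1],[-0,-0.04,0,0.18,-0,-0.12,1],[-0,-0.03,0,0.18,-0,-0.13,1],[-0,-0.04,0,0.25,-0,-0.16,1],[-0,-0.05,0,0.25,-0,-0.16,1]]]
[[[-0,-0.04,0,0.26,-0.01,-0.16,1],[-0,-0.05,0,0.26,0,-0.15,1],[-0,-0.04,0,0.27,0,-0.15,1],[-0,-0.05,0,0.27,0,-0.14,1],[-0,-0.04,0,0.28,0,-0.15,1]]]
[[[-0,-0.03,0,0.21,0,-0.1,1],[-0,-0.04,0,0.22,-0,-0.1,1],[-0,-0.03,0,0.22,-0,-0.1,1],[-0,-0.03,0,0.22,-0,-0.09,1],[-0,-0.04,0,0.22,-0,-0.1,1]]]
```

Emit:
step_arm([
  [[0, -0.03, 0, 0.17, 0, -0.13, 1], [0, -0.04, 0, 0.18, 0, -0.12, 1], [0, -0.03, 0, 0.18, 0, -0.13, 1], [0, -0.04, 0, 0.25, 0, -0.16, 1], [0, -0.05, 0, 0.25, 0, -0.16, 1]],
])

```text
clock: 13.5
eef_pos: [355.2, 346.3, 344.4]
eef_rot: [2.653, 0.131, 1.791]
wrist_force: [0.5, 6.9, -12.4]
finger_gap: 25.8
finger_force: 50.0
```

Run:
```python
from h import *
s=pose(); m=manip.read_state()
print(inslope(s[1]+s[0].apply([0,0,180])),m['joints'],m['wrist_force'],m['finger_gap'])
c=shot('scene'); f=c['frame'][60:264,180:452,::-1]; cv2.imwrite('pics/s4.png',cv2.resize(f,(800,600),interpolation=cv2.INTER_CUBIC))
```

```text
[132.43010202  49.24661428  52.96407759] [ 0.74720863  0.20145401  1.81507272 -0.48263873  0.80756693  0.77549791] [  0.53984543   6.92941481 -12.43879498] 25.77781214712972
```

View pics/s4.png

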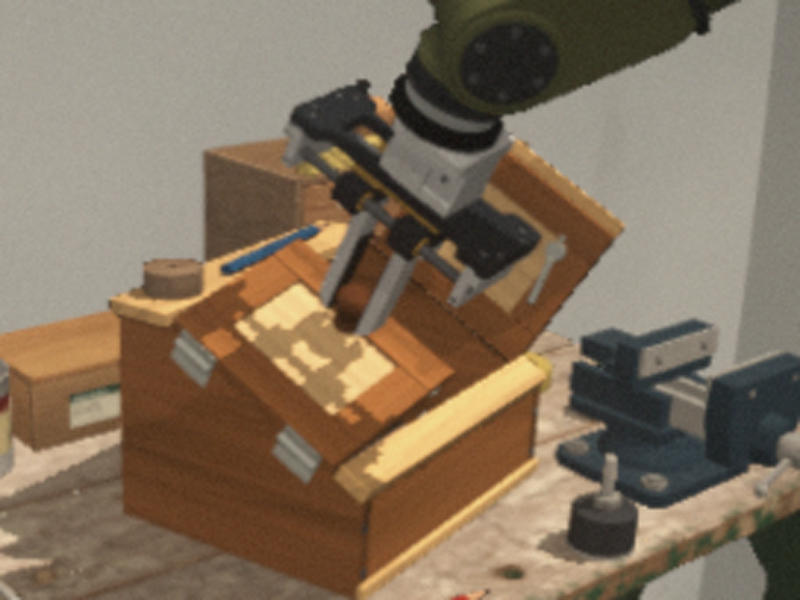

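The left leaf is free of its catch and rising with the knob (free lower corner near (450,380)). Continue the arc.

Emit:
step_arm([
  [[0, -0.04, 0, 0.26, -0.01, -0.16, 1], [0, -0.05, 0, 0.26, 0, -0.15, 1], [0, -0.04, 0, 0.27, 0, -0.15, 1], [0, -0.05, 0, 0.27, 0, -0.14, 1], [0, -0.04, 0, 0.28, 0, -0.15, 1]],
])

```text
clock: 14.05
eef_pos: [330.4, 399.8, 360.0]
eef_rot: [2.636, 0.283, 1.708]
wrist_force: [1.4, -5.3, -2.8]
finger_gap: 26.4
finger_force: 50.0
```

Emit:
step_arm([
  [[0, -0.03, 0, 0.21, 0, -0.1, 1], [0, -0.04, 0, 0.22, 0, -0.1, 1], [0, -0.03, 0, 0.22, 0, -0.1, 1], [0, -0.03, 0, 0.22, 0, -0.09, 1], [0, -0.04, 0, 0.22, 0, -0.1, 1]],
])

```text
clock: 14.55
eef_pos: [315.7, 445.0, 362.3]
eef_rot: [2.613, 0.399, 1.638]
wrist_force: [1.9, -2.8, -7.7]
finger_gap: 26.4
finger_force: 50.0
```

Run:
```python
from h import *
s=pose(); m=manip.read_state()
print(inslope(s[1]+s[0].apply([0,0,180])),m['joints'],m['wrist_force'],m['finger_gap'],np.degrees((tool(SP).inv()*s[0]).as_rotvec()))
for n in('top','scene'):
    W=cloud(shot(n)); q=(W[np.isfinite(W[...,2])]-O)@Rs-[0,0,D0]
    w=q[(q[:,0]>56)&(q[:,0]<90)&(q[:,1]<120)&(q[:,1]>10)&(q[:,2]>15)&(q[:,2]<150)]
    a=np.degrees(np.arctan2(w[:,2]+14,HY-w[:,1])); r=np.hypot(w[:,2]+14,HY-w[:,1])
    if len(w): print(n,len(w),np.percentile(a,[5,25,50,75,95]).round(),np.percentile(r,95))
```

```text
[132.4062911  102.74302632  89.43211569] [ 0.96566638  0.33788577  1.60872746 -0.69661924  1.22391141  1.04505594] [ 1.9138134  -2.77300739 -7.6877885 ] 26.43235733295397 [  0.32810179 -26.07315617   0.04953413]
top 303 [53. 57. 58. 59. 62.] 134.04830026967193
scene 702 [57. 59. 61. 63. 68.] 125.84855209401967
```

Run:
```python
from h import *
s=pose(); z=s[0].apply([0,0,1])
e=rows(s,[(s[0],s[1],3),(s[0],s[1]-10*z,1),(s[0],s[1]-30*z,1)],-0.3)
e=rows(e,[(s[0],s[1]-105*z,3)],-0.3)
e=rows(e,[(*tipT(125,55,158,-np.radians(12)),3),(*tipT(115,-8,150),3),(*tipT(115,0,50),4)],1)
e=rows(e,[(*tipT(115,145,50),15)],1)
```

```text
max turn 0.0 max shift 20.0
[[[0,0,0,0,0,0,-0.3],[0,0,0,0,0,0,-0.3],[0,0,0,0,0,0,-0.3],[0,0,0,0,-0,-0.25,-0.3],[0,0,0,-0,0,-0.5,-0.3]]]
max turn 0.0 max shift 25.2
[[[0,0,0,-0,0,-0.63,-0.3],[0,0,0,-0,0,-0.62,-0.3],[0,0,0,-0,0,-0.63,-0.3]]]
max turn 4.95 max shift 44.36575255757531
[[[-0,0.1,0,-1.02,-0.07,0.43,1],[-0,0.11,0,-1.04,-0.07,0.35,1],[-0.01,0.1,0,-1.07,-0.08,0.26,1],[0,0.09,0,-0.85,-0.08,0.21,1],[0,0.09,0,-0.86,-0.09,0.15,1]]]
[[[0,0.09,0,-0.86,-0.08,0.1,1],[0,-0,0,0.05,-0,0.62,1],[0,-0,0,0.05,-0,0.63,1],[0,-0,0,0.05,-0,0.62,1],[0,-0,0,0.05,-0.01,0.63,1]]]
max turn 0.0 max shift 10.0
[[[0,-0,0,0.24,0,0,1],[0,-0,0,0.24,0,0,1],[0,-0,0,0.24,0,0,1],[0,-0,0,0.24,0,0,1],[0,-0,0,0.24,0,0,1]]]
[[[0,-0,0,0.24,0,0,1],[0,-0,0,0.24,0,0,1],[0,-0,0,0.24,0,0,1],[0,-0,0,0.24,0,0,1],[0,-0,0,0.24,0,0,1]]]
[[[0,-0,0,0.24,0,0,1],[0,-0,0,0.25,0,0,1],[0,-0,0,0.24,0,0,1],[0,-0,0,0.25,0,0,1],[0,-0,0,0.24,0,0,1]]]
```

Emit:
step_arm([
  [[0, 0, 0, 0, 0, 0, -0.3], [0, 0, 0, 0, 0, 0, -0.3], [0, 0, 0, 0, 0, 0, -0.3], [0, 0, 0, 0, 0, -0.25, -0.3], [0, 0, 0, 0, 0, -0.5, -0.3]],
])

```text
clock: 15.15
eef_pos: [299.9, 454.2, 386.4]
eef_rot: [2.612, 0.398, 1.638]
wrist_force: [0.5, 0.1, 0.2]
finger_gap: 60.0
finger_force: 0.0
```

Emit:
step_arm([
  [[0, 0, 0, 0, 0, -0.63, -0.3], [0, 0, 0, 0, 0, -0.62, -0.3], [0, 0, 0, 0, 0, -0.63, -0.3]],
])

```text
clock: 15.45
eef_pos: [259.3, 477.0, 447.8]
eef_rot: [2.611, 0.396, 1.639]
wrist_force: [0.2, 0.1, -0.3]
finger_gap: 61.1
finger_force: 0.0
```

Emit:
step_arm([
  [[0, 0.1, 0, -0.96, -0.07, 0.36, 1], [0, 0.11, 0, -0.97, -0.07, 0.3, 1], [-0.01, 0.1, 0, -0.98, -0.08, 0.22, 1], [0, 0.09, 0, -0.95, -0.08, 0.2, 1], [0, 0.09, 0, -0.96, -0.09, 0.15, 1]],
])

```text
clock: 15.95
eef_pos: [299.8, 279.5, 447.7]
eef_rot: [2.645, 0.057, 1.833]
wrist_force: [0.7, 0.5, 1.0]
finger_gap: 24.3
finger_force: 0.0
```

Run:
```python
from h import *
s=pose(); m=manip.read_state()
print(inslope(s[1]+s[0].apply([0,0,199])),m['joints'],m['wrist_force'],m['finger_gap'],np.degrees((tool(SP).inv()*s[0]).as_rotvec()))
e=rows(s,[(*tipT(115,-5,140),2),(*tipT(115,0,50),3)],1)
e=rows(e,[(*tipT(115,145,50),15)],1)
for n in('top','scene'):
    W=cloud(shot(n)); q=(W[np.isfinite(W[...,2])]-O)@Rs-[0,0,D0]
    w=q[(q[:,0]>56)&(q[:,0]<90)&(q[:,1]<120)&(q[:,1]>15)&(q[:,2]>15)&(q[:,2]<130)]
    a=np.degrees(np.arctan2(w[:,2]+14,HY-w[:,1]))
    if len(w): print(n,len(w),np.percentile(a,[5,25,50,75,95]).round(),w.min(0))
```

```text
[119.41147239  15.18707205 157.49324798] [ 0.70455839 -0.11652434  1.89459723 -0.31121398  0.95072472  0.55661161] [0.73437862 0.50040511 0.99265826] 24.339039697092254 [-0.40856475 -3.68545317 -0.03246938]
max turn 1.8553975315279474 max shift 30.066592756745813
[[[0,0.04,0,-0.4,-0.04,0.24,1],[0.01,0.04,0,-0.4,-0.04,0.23,1],[-0,0,0,0.04,0,0.75,1],[-0,0,0,0.04,0,0.75,1],[-0,0,0,0.05,0,0.75,1]]]
max turn 0.0 max shift 10.0
[[[-0,0,0,0.24,0,-0,1],[-0,0,0,0.24,0,-0,1],[-0,0,0,0.24,0,-0,1],[-0,0,0,0.24,0,-0,1],[-0,0,0,0.24,0,-0,1]]]
[[[-0,0,0,0.24,0,-0,1],[-0,0,0,0.24,0,-0,1],[-0,0,0,0.24,0,-0,1],[-0,0,0,0.24,0,-0,1],[-0,0,0,0.24,0,-0,1]]]
[[[-0,0,0,0.24,0,-0,1],[-0,0,0,0.25,0,-0,1],[-0,0,0,0.24,0,-0,1],[-0,0,0,0.25,0,-0,1],[-0,0,0,0.24,0.01,-0.01,1]]]
top 439 [54. 58. 59. 63. 68.] [56.26466967 52.29858369 16.48749677]
scene 738 [57. 59. 60. 63. 69.] [56.00401325 61.04374256 19.71173395]
```

Left leaf stays at about 50°. Get inside it and push.

Emit:
step_arm([
  [[0, 0.04, 0, -0.4, -0.04, 0.24, 1], [0.01, 0.04, 0, -0.4, -0.04, 0.23, 1], [0, 0, 0, 0.04, 0, 0.75, 1], [0, 0, 0, 0.04, 0, 0.75, 1], [0, 0, 0, 0.05, 0, 0.75, 1]],
])

```text
clock: 16.55
eef_pos: [353.9, 268.3, 350.4]
eef_rot: [2.655, 0.005, 1.861]
wrist_force: [0.2, 0.1, -0.6]
finger_gap: 0.1
finger_force: 0.0
```

Emit:
step_arm([
  [[0, 0, 0, 0.24, 0, 0, 1], [0, 0, 0, 0.24, 0, 0, 1], [0, 0, 0, 0.24, 0, 0, 1], [0, 0, 0, 0.24, 0, 0, 1], [0, 0, 0, 0.24, 0, 0, 1]],
])

```text
clock: 17.05
eef_pos: [339.6, 314.2, 351.0]
eef_rot: [2.656, 0.006, 1.861]
wrist_force: [-0.6, -8.5, 5.4]
finger_gap: 0.2
finger_force: 4.0
```

Emit:
step_arm([
  [[0, 0, 0, 0.24, 0, 0, 1], [0, 0, 0, 0.24, 0, 0, 1], [0, 0, 0, 0.24, 0, 0, 1], [0, 0, 0, 0.24, 0, 0, 1], [0, 0, 0, 0.24, 0, 0, 1]],
])

```text
clock: 17.55
eef_pos: [325.9, 360.3, 350.3]
eef_rot: [2.656, 0.005, 1.861]
wrist_force: [-0.3, -2.8, 1.5]
finger_gap: 0.4
finger_force: 1.3
```

Emit:
step_arm([
  [[0, 0, 0, 0.24, 0, 0, 1], [0, 0, 0, 0.25, 0, 0, 1], [0, 0, 0, 0.24, 0, 0, 1], [0, 0, 0, 0.25, 0, 0, 1], [0, 0, 0, 0.24, 0, 0, 1]],
])

```text
clock: 18.05
eef_pos: [312.0, 406.8, 349.6]
eef_rot: [2.657, 0.006, 1.86]
wrist_force: [2.4, -3.5, -1.1]
finger_gap: 0.6
finger_force: 1.6
```

Run:
```python
from h import *
s=pose(); m=manip.read_state()
print(inslope(s[1]+s[0].apply([0,0,199])),m['joints'],m['wrist_force'])
leaf(1); leaf(-1)
e=rows(s,[(s[0],pt(*(inslope(s[1])+[0,4,0])),1),(s[0],pt(*(inslope(s[1])+[0,-60,0])),4)],1)
e=rows(e,[(*tipT(100,20,180),5)],1)
```

```text
[113.78068808 145.15365937  47.69823525] [ 0.88195125  0.22420472  1.7721884  -0.38719861  0.77468588  0.81880736] [ 2.39072197 -3.45132075 -1.08159792]
top 56 29 [109. 112. 112. 113. 113.]
top 150 428 [107. 108. 108. 110. 113.]
scene 56 577 [111. 116. 117. 120. 126.]
scene 150 876 [111. 115. 117. 119. 125.]
top 56 434 [105. 110. 111. 112. 115.]
top 150 879 [110. 111. 112. 113. 115.]
scene 56 543 [104. 109. 110. 112. 115.]
scene 150 338 [109. 110. 111. 112. 116.]
max turn 0.0 max shift 16.004999218994048
[[[0,0,0,0.1,0,-0,1],[0,0,0,-0.4,-0,0,1],[0,0,0,-0.4,-0,0,1],[0,0,0,-0.4,-0,0,1],[0,0,0,-0.4,-0,0.01,1]]]
max turn 0.6363961030678927 max shift 29.869047524151156
[[[-0,0,0,-0.34,-0.08,-0.66,1],[-0,0,0,-0.33,-0.08,-0.66,1],[-0,0,0,-0.34,-0.07,-0.66,1],[-0,0,0,-0.33,-0.08,-0.66,1],[-0.01,0.01,0,-0.34,-0.07,-0.66,1]]]
```

Emit:
step_arm([
  [[0, 0, 0, 0.1, 0, 0, 1], [0, 0, 0, 0, 0, 0, 1], [0, 0, 0, -0.4, 0, 0, 1], [0, 0, 0, -0.6, 0, 0, 1], [0, 0, 0, -0.6, 0, 0, 1]],
])

```text
clock: 18.75
eef_pos: [329.4, 348.0, 350.4]
eef_rot: [2.656, 0.004, 1.861]
wrist_force: [-0.1, 0.2, 0.7]
finger_gap: 0.2
finger_force: 0.0
```

Emit:
step_arm([
  [[0, 0, 0, -0.34, -0.08, -0.66, 1], [0, 0, 0, -0.33, -0.08, -0.66, 1], [0, 0, 0, -0.34, -0.07, -0.66, 1], [0, 0, 0, -0.33, -0.08, -0.66, 1], [0, 0, 0, -0.34, -0.07, -0.66, 1]],
])

```text
clock: 19.25
eef_pos: [275.9, 262.6, 461.3]
eef_rot: [2.656, 0.004, 1.861]
wrist_force: [-0.2, -0.1, -0.0]
finger_gap: 0.6
finger_force: 0.0
```

Run:
```python
from h import *
leaf(1); leaf(-1); print(manip.read_state()['wrist_force'])
shot('top','t9.png')
```

```text
top 56 281 [110. 111. 111. 112. 115.]
top 150 568 [110. 111. 111. 112. 115.]
scene 56 544 [113. 117. 119. 122. 127.]
scene 150 832 [113. 117. 118. 121. 126.]
top 56 435 [105. 110. 111. 112. 114.]
top 150 891 [110. 111. 112. 113. 116.]
scene 56 568 [104. 109. 110. 112. 115.]
scene 150 764 [108. 110. 111. 112. 115.]
[-0.37641518 -0.45395324 -0.1809657 ]
```

View pics/t9.png

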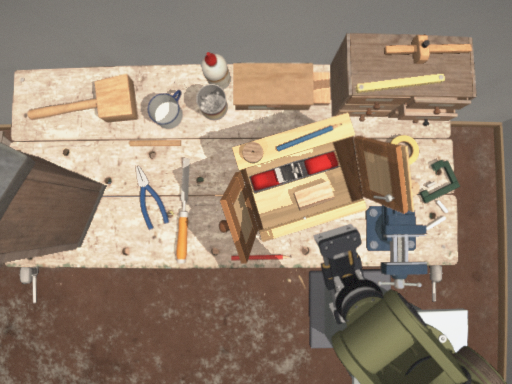

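Both leaves stand wide open: left around (240,215), right around (385,175). The plane is exposed at (293,170), pencils, plug and chisel are in place, and the arm is clear.

```bash
python3 -c "
from cell import workorder
print(workorder.sign_off())"
```

```text
the job is handed in; nothing more can be done
None
```

The job is handed in: the latch was turned past its click, both leaves measure about 110° open at their stops, the bystanders I could see are in place, and the arm is clear; sign-off returned no verdict.

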